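# Screw the cap onto the incense canister

## Robot

A 6-joint arm with a two-finger parallel gripper is mounted at the origin on the work surface. World frame = base frame: x ahead of the robot, y to its left, z up, the work surface at z = 0. Lengths are in m, angles in degrees, forces in N, time in s.
With the tool pointing down it reaches from about 0.35 to 0.875 m from the base axis. Payload 4.2 kg.
Tool frame: the origin (TCP) lies midway between the tips of the shut fingers; the grasp point (between the pads) lies 19 mm behind it; z points along the fingers, y is the line along which they close (so a half turn about z gives the same grasp; the last joint's range is limited). The gripper opens to 87 mm and grips with 3 to 60 N. Pads are 19 mm wide; open, the fingers measure 117 mm over their backs; the gripper's body (75 mm by 190 mm) begins 51 mm behind the grasp point.
Start: joints at [-53.996, 22.042, 0.453, 0, -68.411, -14.817], TCP at [0.226, -0.583, 0.223] pointing down, gripper open.
Joint ranges: [-179.83, 179.83], [-69.29, 118.12], [-61.27, 80.66], [-181.25, 117.63], [-171.15, -9.14], [-177.46, 177.46]. Speed limits (degrees/s): [159.86, 159.86, 180, 180, 180, 180].

## Interface

Orientations are given as a 3x3 rotation matrix whose columns are the frame's x, y, z axes.
In Python, from station import sense, capture, finish_job, silhouettes, landmark_of gives the robot as it stands.
- The arm moves only by the tool step_arm, never from a script. Its arguments are lists of equal length, an entry for each row: "linear": the shift along the tool's x, y, z in mm, a list of three; "delta_rot": the turn, a rotation vector about the tool's x, y, z in rad, a list of three; "grip": the finger opening in mm, from 0 to 87. A call has 1 to 10 rows; each row shifts and turns the commanded pose from where the row before left it, along the tool's axes as they then stand; what a row does not reach is not made up. A row lasts 1/8 s, in which the tool goes at most 62.5 mm and 10.7 degrees, less where a joint would pass 70% of its speed; a pose out of reach is approached as far as the arm can. A call with a gripper value outside its range is refused whole. The fingers move at their own pace and stop on an object; the grip force is fixed at half the most. Time passes only in rows, so rows that do not move let the fingers close. It gives the time, the measured TCP pose, the force, the opening and the grip force at its end, in the units of the state.
- sense(): the state, without advancing time (a new reading comes with each control period).
- capture(name): name is "scene" or "top" or "wrist"; returns a dict with "img" (420x560x3 uint8, red, green, blue), "fx", "fy", "cx", "cy" (pixels), "world_to_cam" (4x4, takes a point from world to camera coordinates); the wrist camera has in their place "mount" (4x4, takes a point from camera to tool coordinates, whose origin is the TCP and whose axes are the flange's). Camera axes: x right, y up, looking along -z (the intrinsics and any distortion apply to the point x, -y, -z); pixel columns grow to the right and rows downward; lengths in m; the calibration is good to about 2 mm. A picture is of the moment at which its call begins: read the wrist's pose just before it. There is no depth.
- finish_job(): hands the job in; it is judged then, once.
Trained networks look in the newest picture that a camera, given by its name, has taken for a name from the list of things; names that differ only in an ending like _2 or _b are one class to them, and where a whole thing is asked for, a point or a joint stands for the part that bears it (a point fixed in the world has none). Each returns a list of dicts, best first, with "score" (0 to 1); they miss things now and then, are a little off and sometimes report something else, mostly with a low value. They report only what shows in the picture. A call takes as long as a camera call. They do not tell look-alikes from the thing itself.
- silhouettes(camera, label): "mask" (420x560 bool, what is visible of it) and "point" ([column, row] in pixels, amid what is visible of it).
- landmark_of(camera, label): "point" ([column, row] in pixels: a listed point, or the origin of a listed thing).
The state is a dict: "time_s": time; "joints": joint angles; "joint_velocities": joint speeds; "effort": joint torques, N m; "tcp_pos": TCP position; "ee_rot": TCP orientation; "wrist_force": force on the tool from outside, world axes, zero at the start; "moment": the same for the moment, N m; "gripper_width": opening from 0.0 (shut) to 1.0 (fully open); "gripper_force": force on a finger pad.
Only numpy, scipy, OpenCV 4.12 (cv2) and the standard library are available. Lean on these libraries where they do the work, as an engineer would, in place of code of your own. Each camera call takes 0.05 s, during which the arm holds its last target. There are 200 camera calls.

## Task

Put the grey screw cap on the neck of the canister that stands in the wooden block and screw it fully home, sitting level, then let go of it. The thread starts are hidden under the cap and the cap jams if it is turned forward while it rides on top of the thread, so turn it backward until it drops, then forward (clockwise from above) to its stop. Leave the flask, the tape dispenser and the tray of incense bundles where they are.

Things in the scene. Friction and masses are not known exactly. Their poses are not given: they have to be found in the camera images.
- cap: Loose grey plastic screw cap, 0.1 to 0.2 kg, an inverted cup 69 mm across and 54 mm high with a grip bar on top (88 mm high in all). Origin: centre of its open lower rim; z up towards the bar, x along the bar. At the start it stands rim down on the table at any yaw. Skirt inner radius 31.5 mm, inside 49 mm deep.
- bar (a point): Centre of the cap's straight grip bar, 71 mm above the rim. Bar 56 mm long (cap's x), 20 mm thick (y), 34 mm high, standing on the cap's flat top. Fingers more than 65 mm apart can turn freely round it. If they close loosely on it, with a few mm of play, they can still turn the cap, and it sinks by its own weight.
- lugs (a point): Inside the cap on its axis, 4 mm above the rim: the height of three round inward lugs, 6 mm in diameter, reaching in to radius 25.5 mm; one lies under the bar's +x end, the others 120 degrees either way. They ride on the neck's thread.
- canister: Aluminium canister, 86 mm diameter, fixed upright in a 120 x 120 x 30 mm wooden block on the table. Origin: centre of the block's underside; z up along its axis. Shoulder at 90 mm; on it a neck with 47 mm core, coned at the top (35 mm wide at 140 mm), 60 mm over its right-hand three-start thread. The starts are clocked at random: this frame's yaw does not tell them.
- ride (a point): On the canister's axis, 125 mm up. The cap's origin is 122 to 125 mm up with its lugs on top of the thread ridges (each 87 degrees long), 128 mm if on the steps (6 degrees) that end them. Forward (clockwise from above) the steps stop it. Backward, within 95 degrees, it climbs up to 3 mm, then drops 13 mm into the 27 degree gap before a ridge.
- dropped (a point): On the canister's axis, 112 mm up: where the cap's origin lies when its lugs have dropped into the gaps between the thread ridges. It cannot turn farther backward there. Turned forward (clockwise from above) from here it goes under the ridges and sinks 20 mm over 155 to 170 degrees, to a hard stop after at most 175 degrees: more than one grasp.
- home (a point): On the canister's axis, 92 mm up: where the cap's origin lies when the cap is screwed fully home.
- flask: Black vacuum flask with a steel cup on top, 68 mm diameter, 215 mm tall, standing loose on the table beyond the work. Origin: centre of its base.
- dispenser: Red desk tape dispenser, 60 x 150 x 90 mm, loose on the table beyond the work. Origin: centre of its underside.
- tray: White tray, 140 x 230 x 30 mm, with three bundles of incense sticks (67 mm high in all), loose on the table beyond the work. Origin: centre of its underside.
Not all that is in view belongs to the job. Leave any turquoise look-alike of the cap alone. Of the things that look like the canister, the larger one is meant.

How it is judged:
By the outcome, as a careful person would: the job done as asked, in the order asked, and still so for the second after the job is handed in, with the robot touching nothing.
It also fails if it takes over 72 s, if anything falls off the work surface, if the arm or the gripper's body presses on something with over 40 N, if the wrist force passes 120 N, or if a joint passes its speed limit or range.

## Working session

There is one attempt and no reset: what is moved stays moved. The work goes in short steps, Python scripts to look and compute and a tool call to move; the robot and the scene stay as the last step left them, time stands still between calls to the robot, and variables do not carry over. Pictures are saved under pics/ and viewed, at most 10 in all, crops included, and the job is handed in when it is done.

Besides the shell and the picture viewer there is one more tool, called after "Request:" as name(argument=value, ...) on one line, values as JSON. step_arm: Moves the arm, as the interface text tells. Its arguments: {"type":"object","properties":{"linear":{"type":"array"},"delta_rot":{"type":"array"},"grip":{"type":"array"}},"required":["linear","delta_rot","grip"]}

```bash
mkdir -p pics; ls
cat > h.py <<'E'
import numpy as np, cv2
from station import sense, capture, finish_job, silhouettes, landmark_of
def save(n,c): cv2.imwrite(f'pics/{n}.png',c['img'][:,:,::-1])
def cam(c):
    K=np.array([[c['fx'],0,c['cx']],[0,c['fy'],c['cy']],[0,0,1]]); return K
def w2c(c,s=None):
    if 'world_to_cam' in c: return np.array(c['world_to_cam'])
    T=np.eye(4);T[:3,:3]=s['ee_rot'];T[:3,3]=s['tcp_pos']
    return np.linalg.inv(T@np.array(c['mount']))
def ray(c,p,s=None):
    M=np.linalg.inv(w2c(c,s)); d=np.array([(p[0]-c['cx'])/c['fx'],-(p[1]-c['cy'])/c['fy'],-1])
    return M[:3,3],M[:3,:3]@d
def onz(c,p,z,s=None):
    o,d=ray(c,p,s); return o+d*(z-o[2])/d[2]
def proj(c,P,s=None):
    q=w2c(c,s)@np.append(P,1); return c['cx']-c['fx']*q[0]/q[2], c['cy']+c['fy']*q[1]/q[2]
E
python3 - <<'E'
from h import *
for n in ['scene','top']:
    c=capture(n); save(n,c); print(n,[k for k in c if k!='img'],{k:c[k] for k in c if k not in('img','fx','fy','cx','cy','world_to_cam')})
    for l,z in [('bar',.071),('cap',0),('canister',0),('ride',.125)]:
        for r in landmark_of(n,l)[:4]: print(l,round(r['score'],2),np.round(r['point']),onz(c,r['point'],z).round(3))
    for l in ['flask','dispenser','tray']:
        for r in landmark_of(n,l)[:1]: print(l,round(r['score'],2),np.round(r['point']),onz(c,r['point'],0).round(3))
a=cv2.imread('pics/scene.png');b=cv2.imread('pics/top.png')
print(sense()['time_s'])
E
```

```text
pics
scene ['fx', 'fy', 'cx', 'cy', 'world_to_cam'] {}
bar 0.91 [320. 164.] [0.511 0.145 0.071]
bar 0.85 [298. 126.] [0.382 0.185 0.071]
cap 0.73 [318. 184.] [0.498 0.155 0.   ]
cap 0.73 [296. 151.] [0.38  0.181 0.   ]
canister 0.85 [291. 261.] [ 0.635 -0.018  0.   ]
canister 0.8 [194. 280.] [ 0.566 -0.192  0.   ]
ride 0.56 [296. 228.] [ 0.66  -0.028  0.125]
flask 0.91 [428. 239.] [ 0.748  0.234 -0.   ]
dispenser 0.76 [231. 362.] [ 0.746 -0.221  0.   ]
tray 0.77 [368. 316.] [0.811 0.019 0.   ]
top ['fx', 'fy', 'cx', 'cy', 'world_to_cam'] {}
bar 0.71 [177. 334.] [0.385 0.182 0.071]
bar 0.65 [193. 271.] [0.501 0.155 0.071]
bar 0.16 [382. 150.] [ 0.728 -0.211  0.071]
cap 0.79 [201. 270.] [0.502 0.153 0.   ]
cap 0.7 [187. 328.] [0.386 0.18  0.   ]
canister 0.85 [369. 236.] [ 0.567 -0.192  0.   ]
canister 0.84 [279. 205.] [ 0.632 -0.009  0.   ]
ride 0.96 [279. 201.] [ 0.625 -0.011  0.125]
ride 0.82 [384. 234.] [ 0.562 -0.196  0.125]
flask 0.77 [163. 153.] [0.746 0.235 0.   ]
dispenser 0.88 [380. 149.] [ 0.748 -0.223  0.   ]
tray 0.68 [259. 121.] [0.813 0.031 0.   ]
0.8
```

View both.

View pics/scene.png

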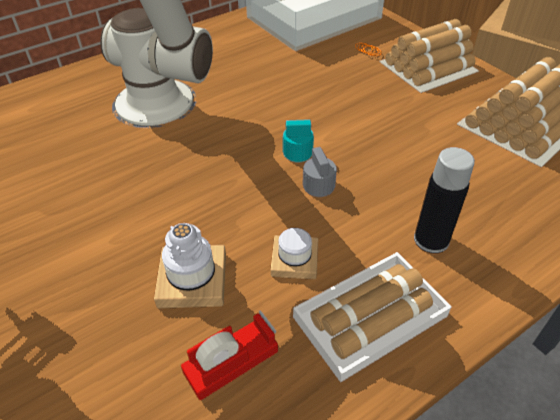

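View pics/top.png

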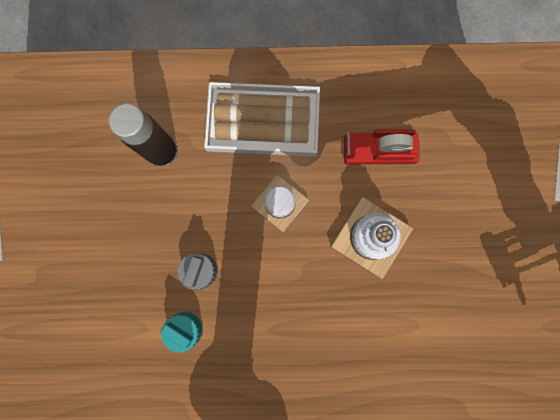

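```bash
cat >> h.py <<'E'
from scipy.spatial.transform import Rotation as R
def go(target,yaw_turn=0,n=None):
    s=sense(); Rm=np.array(s['ee_rot']); d=Rm.T@(np.array(target)-s['tcp_pos'])*1000
    print('tool shift mm',d.round(1)); return d
def st():
    s=sense(); Rm=np.array(s['ee_rot'])
    print('t',round(s['time_s'],2),'tcp',np.round(s['tcp_pos'],4),'x',Rm[:,0].round(3),'y',Rm[:,1].round(3),'z',Rm[:,2].round(3),'j',np.round(s['joints'],1),'w',round(s['gripper_width']*87,1),'gf',np.round(s['gripper_force'],1),'F',np.round(s['wrist_force'],1),'M',np.round(s['moment'],2)); return s
E
python3 - <<'E'
from h import *
st(); go([.47,.145,.30])
c=capture('wrist'); print(c['mount'])
c=capture('top')
print([onz(c,p,.088).round(3) for p in [(188,282),(204,260)]])
for r in silhouettes('top','canister')[:2]:
    m=r['mask'].astype(np.uint8); print(r['score'],cv2.minAreaRect(np.argwhere(m)[:,::-1].astype(np.float32)))
E
```

```text
t 0.8 tcp [ 0.2259 -0.5827  0.2226] x [-0.932 -0.361 -0.   ] y [-0.361  0.932 -0.   ] z [ 0.  0. -1.] j [-54.   22.    0.5  -0.  -68.4 -14.8] w 86.9 gf 0.0 F [ 0.3  0.1 -1. ] M [ 0.03 -0.   -0.01]
tool shift mm [-490.6  590.3  -77.4]
[[ 7.98654589e-04  9.68532650e-01  2.48885252e-01  6.83802864e-02]
 [ 9.99999680e-01 -7.60955795e-04 -2.47679606e-04 -5.50678708e-04]
 [-5.04951105e-05  2.48885370e-01 -9.68532947e-01 -1.61780466e-01]
 [ 0.00000000e+00  0.00000000e+00  0.00000000e+00  1.00000000e+00]]
[array([0.481, 0.16 , 0.088]), array([0.521, 0.13 , 0.088])]
0.66 ((279.95123291015625, 203.0609893798828), (43.10396194458008, 42.63543701171875), 38.65980529785156)
0.58 ((371.46734619140625, 236.99697875976562), (62.14092254638672, 60.441650390625), 31.82744789123535)
```

Request:
step_arm(linear=[[-40,45,-4],[-40,45,-4],[-40,45,-4],[-40,45,-4],[-40,45,-4],[-40,45,-4],[-40,45,-4],[-40,45,-4],[-40,45,-4],[-40,45,-4]], delta_rot=[[0,0,0],[0,0,0],[0,0,0],[0,0,0],[0,0,0],[0,0,0],[0,0,0],[0,0,0],[0,0,0],[0,0,0]], grip=[87,87,87,87,87,87,87,87,87,87])

```text
time_s: 2.2
tcp_pos: [0.4366, -0.0166, 0.2633]
ee_rot: [[-0.932, -0.362, 0.002], [-0.362, 0.932, 0.0], [-0.002, -0.0, -1.0]]
wrist_force: [0.6, 0.6, 0.3]
gripper_width: 1.0
gripper_force: 0.0
```

Request:
step_arm(linear=[[-40,45,-4],[-40,45,-4],[-40,45,-4],[0,0,0],[0,0,0],[0,0,0],[0,0,0],[0,0,0],[0,0,0],[0,0,0]], delta_rot=[[0,0,0],[0,0,0],[0,0,0],[0,0,-0.185],[0,0,-0.185],[0,0,-0.185],[0,0,-0.185],[0,0,-0.185],[0,0,-0.185],[0,0,-0.185]], grip=[87,87,87,87,87,87,87,87,87,87])

```text
time_s: 3.45
tcp_pos: [0.4993, 0.1507, 0.2747]
ee_rot: [[0.1, -0.995, 0.0], [-0.995, -0.1, 0.0], [-0.0, -0.0, -1.0]]
wrist_force: [-0.3, 0.0, 0.1]
gripper_width: 0.998
gripper_force: 0.0
```

Request:
step_arm(linear=[[0,0,0],[0,0,0],[0,0,0],[0,0,0],[0,0,0]], delta_rot=[[0,0,-0.185],[0,0,-0.185],[0,0,-0.185],[0,0,-0.185],[0,0,-0.095]], grip=[87,87,87,87,87])

```text
time_s: 4.08
tcp_pos: [0.4993, 0.1507, 0.2747]
ee_rot: [[0.803, -0.596, 0.0], [-0.596, -0.803, 0.0], [0.0, -0.0, -1.0]]
wrist_force: [0.5, 0.2, -0.4]
gripper_width: 1.001
gripper_force: 0.0
```

Run:
```python
from h import *
s=st(); c=capture('wrist'); save('w1',c)
for l,z in [('bar',.071),('cap',0)]:
    for r in landmark_of('wrist',l)[:3]: print(l,round(r['score'],2),np.round(r['point']),onz(c,r['point'],z,s).round(4))
for r in silhouettes('wrist','cap')[:3]:
    m=r['mask'].astype(np.uint8); print(r['score'],m.sum(),r['point'],c['img'][r['mask']].mean(0))
```

```text
t 4.08 tcp [0.4993 0.1507 0.2747] x [ 0.803 -0.596  0.   ] y [-0.596 -0.803 -0.   ] z [ 0.  0. -1.] j [ 34.6   9.9  -8.9   0.  -71.2  18.8] w 87.1 gf 0.0 F [ 0.5  0.2 -0.4] M [0.   0.15 0.03]
bar 0.65 [276. 192.] [0.4982 0.1546 0.071 ]
cap 0.63 [303. 254.] [0.3847 0.1895 0.    ]
cap 0.62 [279. 180.] [0.4986 0.1506 0.    ]
0.81 2519 [277.5, 184.5] [146.17983327 145.99126638 147.43390234]
0.68 1144 [307.6, 250.0] [ 39.90297203 121.14335664 118.90122378]
```

View pics/w1.png

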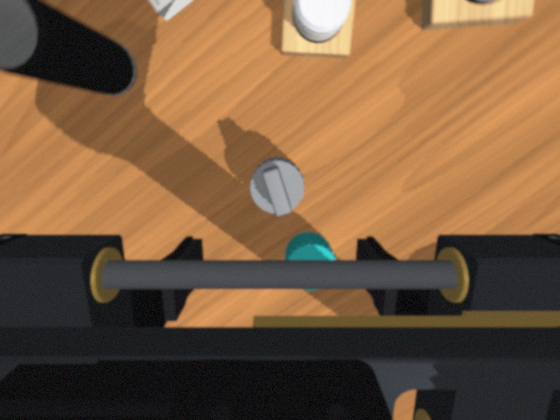

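Run:
```python
from h import *
a=cv2.imread('pics/w1.png')[150:225,235:320]; b=cv2.imread('pics/top.png')[245:300,165:230]
a=cv2.resize(a,None,fx=7,fy=7,interpolation=cv2.INTER_CUBIC);
cv2.imwrite('pics/w1c.png',a)
```

```text
(no output)
```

View pics/w1c.png

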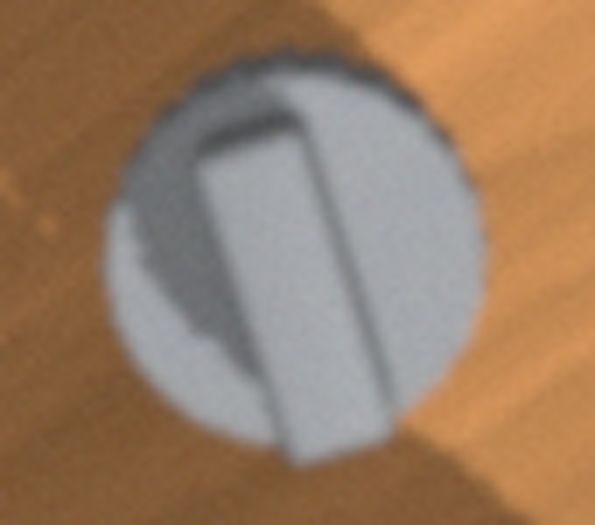

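Run:
```python
from h import *
s=st(); c=capture('wrist')
P=[onz(c,(235+(x-3)/7,150+(y-3)/7),.088,s)[:2] for x,y in [(198,160),(300,128),(390,438),(297,462)]]
P=np.array(P); C=P.mean(0); a=(P[0]+P[1])/2; b=(P[2]+P[3])/2; d=a-b
print(C,np.linalg.norm(d),np.linalg.norm(P[0]-P[1]),'yaw',np.degrees(np.arctan2(d[1],d[0])))
print((onz(c,(235+295/7,150+255/7),.054,s)))
go([*C,.09-.019+.0])
```

```text
t 4.28 tcp [0.4993 0.1507 0.2746] x [ 0.8 -0.6  0. ] y [-0.6 -0.8 -0. ] z [ 0.  0. -1.] j [ 34.6   9.9  -8.9  -0.  -71.2  18.5] w 86.6 gf 0.0 F [-0.1  0.3  0.5] M [-0.05  0.12 -0.02]
[0.49954064 0.1524684 ] 0.053959132520086606 0.01745262493802801 yaw -20.02720698266225
[0.50036535 0.15191334 0.054     ]
tool shift mm [ -0.9  -1.6 203.6]
```

Request:
step_arm(linear=[[0,0,20],[0,0,40],[0,-1.6,50],[0,0,50],[0,0,40],[0,0,14],[0,0,0]], delta_rot=[[0,0,-0.15],[0,0,-0.145],[0,0,0],[0,0,0],[0,0,0],[0,0,0],[0,0,0]], grip=[87,87,87,87,70,60,50])

```text
time_s: 5.2
tcp_pos: [0.5001, 0.1522, 0.0605]
ee_rot: [[0.94, -0.34, -0.0], [-0.34, -0.94, -0.001], [-0.0, 0.001, -1.0]]
wrist_force: [0.5, -0.2, 0.3]
gripper_width: 0.746
gripper_force: 0.0
```

Request:
step_arm(linear=[[0,0,0],[0,0,0],[0,0,0],[0,0,0],[0,0,0]], delta_rot=[[0,0,0],[0,0,0],[0,0,0],[0,0,0],[0,0,0]], grip=[30,15,10,10,10])

```text
time_s: 5.82
tcp_pos: [0.5002, 0.1524, 0.0608]
ee_rot: [[0.94, -0.34, 0.001], [-0.34, -0.94, 0.001], [0.001, -0.001, -1.0]]
wrist_force: [0.2, 0.9, 0.7]
gripper_width: 0.226
gripper_force: 29.9
```

Run:
```python
from h import *
s=st();
```

```text
t 5.83 tcp [0.5002 0.1524 0.0608] x [ 0.94  -0.34   0.001] y [-0.34  -0.94  -0.001] z [ 0.001  0.001 -1.   ] j [ 34.7  22.6 -25.7   0.  -41.6  35.4] w 19.7 gf 29.9 F [0.2 0.9 0.7] M [0.15 0.04 0.03]
```

Request:
step_arm(linear=[[0,0,-20],[0,0,-45],[0,0,-50],[0,0,-50],[0,0,-35],[19,50,0],[19,50,0],[19,50,0],[19,50,0],[18,49,0]], delta_rot=[[0,0,0],[0,0,0],[0,0,0],[0,0,0],[0,0,0],[0,0,0],[0,0,0],[0,0,0],[0,0,0],[0,0,0]], grip=[10,10,10,10,10,10,10,10,10,10])

```text
time_s: 7.08
tcp_pos: [0.5028, -0.1155, 0.26]
ee_rot: [[0.94, -0.34, -0.001], [-0.34, -0.94, 0.0], [-0.001, 0.0, -1.0]]
wrist_force: [1.2, -0.5, -1.0]
gripper_width: 0.227
gripper_force: 29.9
```

Request:
step_arm(linear=[[0,0,0],[0,0,0],[0,0,0],[0,0,0],[0,0,0]], delta_rot=[[0,0,0.14],[0,0,0.14],[0,0,0.14],[0,0,0.14],[0,0,0]], grip=[10,10,10,10,10])

```text
time_s: 7.7
tcp_pos: [0.5031, -0.1139, 0.2599]
ee_rot: [[0.617, -0.787, -0.002], [-0.787, -0.617, 0.0], [-0.001, 0.001, -1.0]]
wrist_force: [0.7, 0.6, -2.0]
gripper_width: 0.225
gripper_force: 29.9
```

Run:
```python
from h import *
s=st(); c=capture('wrist'); save('w2',c)
for l,z in [('canister',0),('ride',.125),('dropped',.112),('home',.092),('lugs',s['tcp_pos'][2]-.0567),('bar',s['tcp_pos'][2]+.0105)]:
    for r in landmark_of('wrist',l)[:3]: print(l,round(r['score'],2),np.round(r['point']),onz(c,r['point'],z,s).round(4))
```

```text
t 7.7 tcp [ 0.5031 -0.1139  0.2599] x [ 0.617 -0.787 -0.001] y [-0.787 -0.617  0.001] z [-0.002  0.    -1.   ] j [  5.3   9.9 -11.   -0.  -69.2  32.9] w 19.6 gf 29.9 F [ 0.7  0.6 -2. ] M [-0.05  0.14 -0.02]
canister 0.74 [158. 184.] [ 0.6333 -0.0073  0.    ]
ride 0.85 [128. 196.] [ 0.6236 -0.0259  0.125 ]
ride 0.63 [ 32. 122.] [ 0.7306 -0.0326  0.125 ]
dropped 0.67 [130. 195.] [ 0.6259 -0.0224  0.112 ]
home 0.83 [140. 189.] [ 0.6261 -0.0251  0.092 ]
bar 0.9 [281. 265.] [ 0.5008 -0.1141  0.2704]
bar 0.26 [282. 226.] [ 0.5139 -0.1313  0.2704]
```

View pics/w2.png

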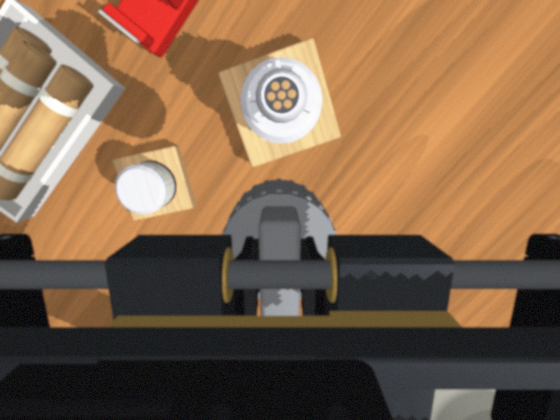

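Run:
```python
from h import *
a=cv2.imread('pics/w2.png')[30:175,205:350]
cv2.imwrite('pics/w2c.png',cv2.resize(a,None,fx=4,fy=4,interpolation=cv2.INTER_CUBIC))
s=st(); c=capture('wrist')
for p in [(.566,-.193,.14),(.566,-.193,.09),(.566,-.193,.03)]:
    q=np.array(proj(c,np.array(p),s)); print(q.round(1),((q-[205,30])*4).round(0))
```

```text
t 8.05 tcp [ 0.5036 -0.1139  0.2605] x [ 0.617 -0.787 -0.   ] y [-0.787 -0.617  0.   ] z [-0.  0. -1.] j [  5.3   9.9 -11.   -0.  -69.2  32.8] w 19.6 gf 29.9 F [-0.1  0.8 -1.4] M [-0.03  0.18  0.06]
[277.9  92.5] [291. 250.]
[278.   98.4] [292. 274.]
[278.2 103.6] [293. 294.]
```

View pics/w2c.png

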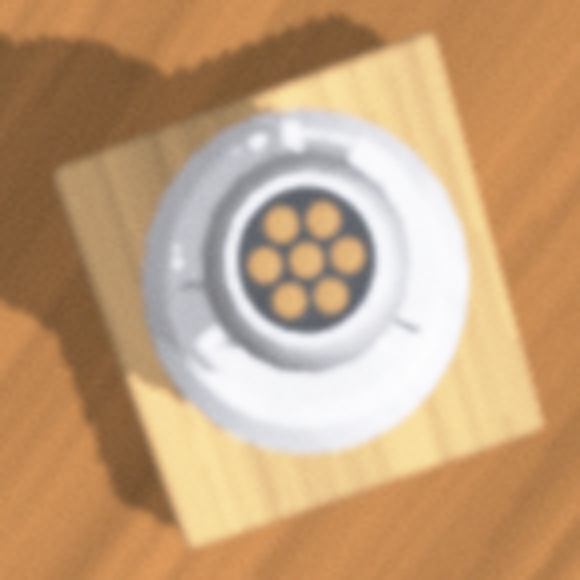

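Run:
```python
from h import *
s=st(); c=capture('wrist')
f=lambda x,y,z: onz(c,(205+(x-1.5)/4,30+(y-1.5)/4),z,s).round(4)
print(f(307,259,.14),f(306.5,278,.09),f(305,296,.03))
# radii check
print(np.linalg.norm(f(240,259,.14)-f(375,259,.14)),np.linalg.norm(f(143,278,.09)-f(470,278,.09)))
# held-cap: project bar ends/flat top rim to compare
b=s['tcp_pos']+np.array([0,0,.0275]); X=np.array(s['ee_rot'])[:,0]
print([np.round(proj(c,b+X*t,s)) for t in (-.028,.028)], np.round(proj(c,s['tcp_pos']+X*.0345-[0,0,.0065],s)))
T=capture('top')
for p,z in [((384,234),.14)]: print(onz(T,p,z))
```

```text
t 8.1 tcp [ 0.5036 -0.1139  0.2605] x [ 0.617 -0.787 -0.   ] y [-0.787 -0.617  0.   ] z [-0.  0. -1.] j [  5.3   9.9 -11.   -0.  -69.2  32.8] w 19.7 gf 29.9 F [ 0.2  0.1 -1.8] M [-0.04  0.17  0.01]
[ 0.5627 -0.1937  0.14  ] [ 0.563  -0.1945  0.09  ] [ 0.5634 -0.1949  0.03  ]
0.029346550052774527 0.08397886638911002
[array([278., 328.]), array([277., 222.])] [278. 193.]
[ 0.5616521 -0.1927025  0.14     ]
```

Request:
step_arm(linear=[[30,0.3,0],[40,0.5,0],[29.5,0.5,0],[0,0,20],[0,0,25],[0,0,18],[0,0,3],[0,0,2],[0,0,0]], delta_rot=[[0,0,0],[0,0,0],[0,0,0],[0,0,0],[0,0,0],[0,0,0],[0,0,0],[0,0,0],[0,0,0]], grip=[10,10,10,10,10,10,10,10,10])

```text
time_s: 9.32
tcp_pos: [0.5644, -0.1931, 0.1934]
ee_rot: [[0.616, -0.787, 0.002], [-0.787, -0.616, -0.0], [0.001, -0.001, -1.0]]
wrist_force: [-0.3, -0.0, -2.0]
gripper_width: 0.232
gripper_force: 29.9
```

Run:
```python
from h import *
s=st()
```

```text
t 9.32 tcp [ 0.5644 -0.1931  0.1934] x [ 0.616 -0.787  0.001] y [-0.787 -0.616 -0.001] z [ 0.002 -0.    -1.   ] j [ -3.3  20.5  -6.3   0.  -63.1  41.4] w 20.2 gf 29.9 F [-0.3 -0.  -2. ] M [-0.02  0.1   0.02]
```

Request:
step_arm(linear=[[0,0,1.5],[0,0,1.5],[0,0,1],[0,0,0]], delta_rot=[[0,0,0],[0,0,0],[0,0,0],[0,0,0]], grip=[10,10,10,10])

```text
time_s: 9.82
tcp_pos: [0.5642, -0.1932, 0.1892]
ee_rot: [[0.616, -0.787, 0.001], [-0.787, -0.616, -0.0], [0.001, -0.0, -1.0]]
wrist_force: [-0.4, 0.5, 1.5]
gripper_width: 0.23
gripper_force: 29.9
```

Request:
step_arm(linear=[[0,0,1],[0,0,0]], delta_rot=[[0,0,0],[0,0,0]], grip=[10,10])

```text
time_s: 10.07
tcp_pos: [0.5644, -0.1933, 0.1887]
ee_rot: [[0.617, -0.787, 0.002], [-0.787, -0.617, -0.001], [0.002, -0.001, -1.0]]
wrist_force: [-1.3, 0.9, 5.8]
gripper_width: 0.227
gripper_force: 29.9
```

Run:
```python
from h import *
s=st()
```

```text
t 10.07 tcp [ 0.5644 -0.1933  0.1887] x [ 0.617 -0.787  0.002] y [-0.787 -0.617 -0.001] z [ 0.002 -0.001 -1.   ] j [ -3.3  20.7  -6.7   0.  -62.5  41.4] w 19.7 gf 29.9 F [-1.3  0.9  5.8] M [0.2  0.51 0.03]
```

Request:
step_arm(linear=[[0,0,-1],[-1.3,0.6,0],[0,0,1],[0,0,0]], delta_rot=[[0,0,0],[0,0,0],[0,0,0],[0,0,0]], grip=[10,10,10,10])

```text
time_s: 10.58
tcp_pos: [0.5619, -0.1923, 0.1862]
ee_rot: [[0.616, -0.788, -0.002], [-0.788, -0.616, 0.001], [-0.002, 0.001, -1.0]]
wrist_force: [0.7, -0.4, -1.6]
gripper_width: 0.227
gripper_force: 29.9
```

Run:
```python
from h import *
s=st()
```

```text
t 10.57 tcp [ 0.5619 -0.1923  0.1862] x [ 0.616 -0.788 -0.002] y [-0.788 -0.616  0.001] z [-0.002  0.001 -1.   ] j [ -3.3  20.7  -7.1  -0.  -62.4  41.3] w 19.7 gf 29.9 F [ 0.7 -0.4 -1.6] M [-0.21 -0.14 -0.05]
```

Request:
step_arm(linear=[[0,0,1],[0,0,1],[0,0,0]], delta_rot=[[0,0,0],[0,0,0],[0,0,0]], grip=[10,10,10])

```text
time_s: 10.95
tcp_pos: [0.5622, -0.1924, 0.185]
ee_rot: [[0.616, -0.788, -0.001], [-0.788, -0.616, 0.0], [-0.001, 0.001, -1.0]]
wrist_force: [-0.8, -0.6, -3.3]
gripper_width: 0.226
gripper_force: 29.9
```

Run:
```python
from h import *
s=st()
```

```text
t 10.95 tcp [ 0.5622 -0.1924  0.185 ] x [ 0.616 -0.788 -0.001] y [-0.788 -0.616  0.001] z [-0.001  0.    -1.   ] j [ -3.3  20.7  -7.2  -0.  -62.2  41.3] w 19.7 gf 29.9 F [-0.8 -0.6 -3.3] M [-0.26  0.16 -0.01]
```

Request:
step_arm(linear=[[0,0,1],[0,0,1],[0,0,0]], delta_rot=[[0,0,0],[0,0,0],[0,0,0]], grip=[10,10,10])

```text
time_s: 11.32
tcp_pos: [0.5626, -0.1925, 0.1842]
ee_rot: [[0.616, -0.787, 0.0], [-0.787, -0.616, -0.0], [0.0, 0.0, -1.0]]
wrist_force: [-2.1, 0.2, 4.1]
gripper_width: 0.228
gripper_force: 29.9
```

Run:
```python
from h import *
s=st()
```

```text
t 11.32 tcp [ 0.5626 -0.1925  0.1842] x [ 0.616 -0.787  0.   ] y [-0.787 -0.616  0.   ] z [ 0. -0. -1.] j [ -3.3  20.8  -7.3   0.  -62.   41.3] w 19.9 gf 29.9 F [-2.1  0.2  4.1] M [-0.02  0.72 -0.03]
```

Request:
step_arm(linear=[[-0.4,0.5,0],[0,0,0],[0,0,0]], delta_rot=[[0,0,0],[0,0,0],[0,0,0]], grip=[22,23,23])

```text
time_s: 11.7
tcp_pos: [0.5621, -0.1924, 0.1834]
ee_rot: [[0.616, -0.788, 0.0], [-0.788, -0.616, 0.0], [0.0, -0.0, -1.0]]
wrist_force: [0.5, -1.1, 0.1]
gripper_width: 0.263
gripper_force: 0.0
```

```bash
cat >> h.py <<'E'
def look():
    s=st(); c=capture('wrist'); X=np.array(s['ee_rot'])[:,0]; t=np.array(s['tcp_pos'])
    for r in silhouettes('wrist','cap')[:2]:
        m=r['mask']; rows=np.where(m[:,250:312].any(1))[0]; cols=np.where(m[:225].any(0))[0]
        print('cap',round(r['score'],2),'top row',rows[:1],'cols above 225',cols[[0,-1]] if len(cols) else None)
    print('pred flat-top front row at rim z:',[(int(z*1000),round(proj(c,np.array([t[0],t[1],z+.054])+X*.0345,s)[1],1)) for z in (.128,.123,.112,.102,.092)])
    return s,c
E
python3 - <<'E'
from h import *
look()
E
```

```text
t 11.7 tcp [ 0.5621 -0.1924  0.1834] x [ 0.616 -0.788  0.   ] y [-0.788 -0.616 -0.   ] z [ 0.  0. -1.] j [ -3.3  20.8  -7.4  -0.  -61.9  41.3] w 22.9 gf 0.0 F [ 0.5 -1.1  0.1] M [ 0.04  0.08 -0.04]
cap 0.91 top row [178] cols above 225 [225 332]
pred flat-top front row at rim z: [(128, np.float64(195.0)), (123, np.float64(193.2)), (112, np.float64(189.5)), (102, np.float64(186.6)), (92, np.float64(183.9))]
```

Request:
step_arm(linear=[[0,0,0],[0,0,0],[0,0,0],[0,0,0],[0,0,0],[0,0,0]], delta_rot=[[0,0,-0.1],[0,0,-0.1],[0,0,-0.1],[0,0,-0.1],[0,0,-0.1],[0,0,0]], grip=[23,23,23,23,23,23])

```text
time_s: 12.55
tcp_pos: [0.5623, -0.1925, 0.1839]
ee_rot: [[0.918, -0.397, 0.001], [-0.397, -0.918, -0.0], [0.001, -0.0, -1.0]]
wrist_force: [0.1, -0.4, 0.7]
gripper_width: 0.265
gripper_force: 0.2
```

Run:
```python
from h import *
look()
```

```text
t 12.55 tcp [ 0.5623 -0.1925  0.1839] x [ 0.918 -0.397  0.001] y [-0.397 -0.918 -0.   ] z [ 0.001 -0.    -1.   ] j [ -3.3  20.7  -7.3   0.  -61.9  69.9] w 23.1 gf 0.2 F [ 0.1 -0.4  0.7] M [-0.04  0.13  0.05]
cap 0.71 top row [179] cols above 225 [225 333]
pred flat-top front row at rim z: [(128, np.float64(194.1)), (123, np.float64(192.3)), (112, np.float64(188.8)), (102, np.float64(185.9)), (92, np.float64(183.3))]
```

Turning freely, no drop yet; continue backward.

Request:
step_arm(linear=[[0,0,0],[0,0,0],[0,0,0],[0,0,0],[0,0,0],[0,0,0]], delta_rot=[[0,0,-0.1],[0,0,-0.1],[0,0,-0.1],[0,0,-0.1],[0,0,-0.1],[0,0,0]], grip=[23,23,23,23,23,23])

```text
time_s: 13.4
tcp_pos: [0.5618, -0.1924, 0.1833]
ee_rot: [[0.996, 0.091, -0.001], [0.091, -0.996, 0.0], [-0.001, -0.0, -1.0]]
wrist_force: [0.1, -0.2, -0.2]
gripper_width: 0.263
gripper_force: 0.0
```

Run:
```python
from h import *
look()
```

```text
t 13.4 tcp [ 0.5618 -0.1924  0.1833] x [ 0.996  0.091 -0.001] y [ 0.091 -0.996 -0.   ] z [-0.001  0.    -1.   ] j [ -3.3  20.8  -7.4  -0.  -61.9  98.5] w 22.9 gf 0.0 F [ 0.1 -0.2 -0.2] M [-0.11  0.14 -0.03]
pred flat-top front row at rim z: [(128, np.float64(193.6)), (123, np.float64(191.8)), (112, np.float64(188.2)), (102, np.float64(185.3)), (92, np.float64(182.7))]
```

Request:
step_arm(linear=[[0,0,0],[0,0,0],[0,0,0]], delta_rot=[[0,0,-0.1],[0,0,-0.1],[0,0,0]], grip=[23,23,23])

```text
time_s: 13.88
tcp_pos: [0.5619, -0.1924, 0.1834]
ee_rot: [[0.958, 0.286, -0.0], [0.286, -0.958, 0.0], [-0.0, -0.0, -1.0]]
wrist_force: [0.3, 0.1, -0.6]
gripper_width: 0.26
gripper_force: 10.4
```

Run:
```python
from h import *
s,c=look(); save('w3',c)
for r in silhouettes('wrist','bar')[:2]: print('bar',r['score'],r['point'])
for r in landmark_of('wrist','bar')[:2]: print('bar',r['score'],r['point'])
```

```text
t 13.88 tcp [ 0.5619 -0.1924  0.1834] x [ 0.958  0.286 -0.   ] y [ 0.286 -0.958 -0.   ] z [-0.  0. -1.] j [ -3.3  20.8  -7.4  -0.  -61.9 109.9] w 22.6 gf 10.4 F [ 0.3  0.1 -0.6] M [-0.11  0.1  -0.41]
cap 0.6 top row [176] cols above 225 [228 332]
pred flat-top front row at rim z: [(128, np.float64(193.3)), (123, np.float64(191.6)), (112, np.float64(188.0)), (102, np.float64(185.1)), (92, np.float64(182.5))]
bar 0.74 [282.6, 225.6]
bar 0.73 [278.3, 252.9]
```

View pics/w3.png

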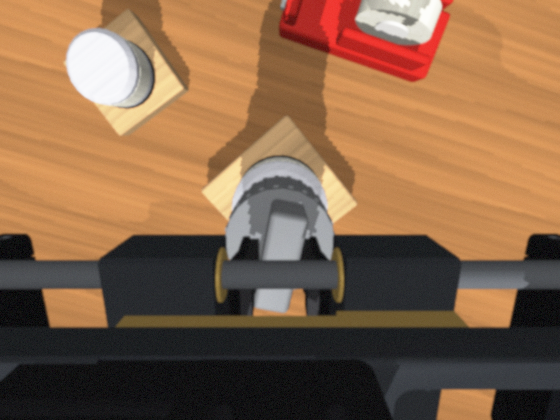

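Request:
step_arm(linear=[[0,0,0],[0,0,3],[0,0,3],[0,0,1.5],[0,0,0]], delta_rot=[[0,0,0.1],[0,0,0],[0,0,0],[0,0,0],[0,0,0]], grip=[23,23,23,23,23])

```text
time_s: 14.7
tcp_pos: [0.5619, -0.1924, 0.1758]
ee_rot: [[0.981, 0.192, -0.0], [0.192, -0.981, 0.0], [-0.0, -0.0, -1.0]]
wrist_force: [-0.2, -0.6, -0.1]
gripper_width: 0.263
gripper_force: 0.0
```

Run:
```python
from h import *
look()
```

```text
t 14.7 tcp [ 0.5619 -0.1924  0.1758] x [ 0.981  0.192 -0.   ] y [ 0.192 -0.981 -0.   ] z [-0.  0. -1.] j [ -3.3  21.1  -8.    0.  -60.9 104.4] w 22.9 gf 0.0 F [-0.2 -0.6 -0.1] M [-0.13  0.05 -0.01]
cap 0.91 top row [177] cols above 225 [226 333]
pred flat-top front row at rim z: [(128, np.float64(196.3)), (123, np.float64(194.4)), (112, np.float64(190.5)), (102, np.float64(187.4)), (92, np.float64(184.5))]
```

Request:
step_arm(linear=[[0,0,0],[0,0,0],[0,0,0.8],[0,0,0.8],[0,0,0.8],[0,0,0.8],[0,0,0.8],[0,0,0.8],[0,0,0.8],[0,0,0.8]], delta_rot=[[0,0,0.12],[0,0,0.12],[0,0,0.12],[0,0,0.12],[0,0,0.12],[0,0,0.12],[0,0,0.12],[0,0,0.12],[0,0,0.12],[0,0,0.12]], grip=[23,23,23,23,23,23,23,23,23,23])

```text
time_s: 16.05
tcp_pos: [0.563, -0.1927, 0.1713]
ee_rot: [[0.532, -0.847, 0.003], [-0.847, -0.532, -0.001], [0.002, -0.002, -1.0]]
wrist_force: [-0.3, 1.1, 4.2]
gripper_width: 0.268
gripper_force: 3.4
```

Run:
```python
from h import *
look()
```

```text
t 16.05 tcp [ 0.563  -0.1927  0.1713] x [ 0.532 -0.847  0.002] y [-0.847 -0.532 -0.002] z [ 0.003 -0.001 -1.   ] j [ -3.3  21.4  -8.4   0.1 -60.1  35.4] w 23.4 gf 3.4 F [-0.3  1.1  4.2] M [0.11 0.18 0.06]
cap 0.79 top row [179] cols above 225 [226 332]
pred flat-top front row at rim z: [(128, np.float64(199.9)), (123, np.float64(197.8)), (112, np.float64(193.7)), (102, np.float64(190.4)), (92, np.float64(187.4))]
```

Run:
```python
from h import *
c=capture('scene'); a=c['img'][170:330,120:280,::-1]
w=capture('wrist')['img'][150:310,200:360,::-1]
a=np.hstack([cv2.resize(x,None,fx=2.5*1.0,fy=2.5,interpolation=cv2.INTER_CUBIC) for x in(a,w)])
cv2.imwrite('pics/s4.png',a); print(a.shape)
for z in (.092,.146,.166): print(z,[np.round((np.array(proj(c,np.array([.5625,-.1927,z])))-[120,170])*2.5)])
```

```text
(400, 800, 3)
0.092 [array([164., 195.])]
0.146 [array([152., 143.])]
0.166 [array([148., 123.])]
```

View pics/s4.png

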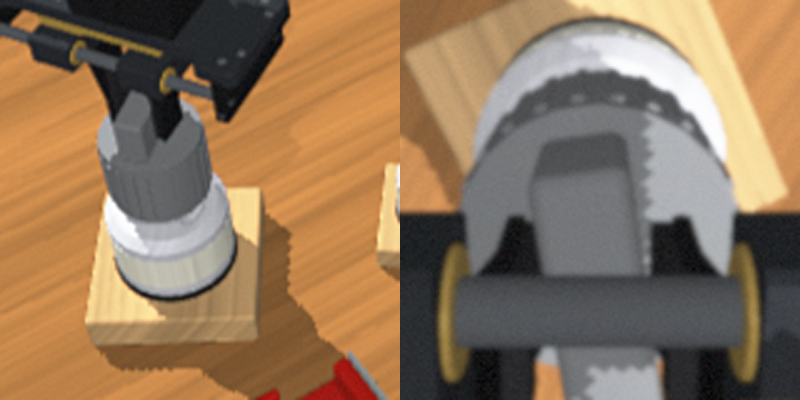

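Run:
```python
from h import *
c=capture('scene'); th=np.linspace(0,2*np.pi,181)
def low(r,z):
    q=np.array([proj(c,np.array([.5625+r*np.cos(t),-.193+r*np.sin(t),z])) for t in th]); q=(q-[120,170])*2.5
    i=q[:,1].argmax(); return q[i].round(0), q[:,1].min().round(0), q[:,0].min().round(0),q[:,0].max().round(0)
print('shoulder',low(.043,.09)); 
for z in (.092,.102,.107,.112,.117,.122): print(z,'rim',low(.0345,z),'flat',low(.0345,z+.054))
print('canister bottom at block top',low(.043,.03))
```

```text
shoulder (array([155., 247.]), np.float64(150.0), np.float64(101.0), np.float64(226.0))
0.092 rim (array([156., 235.]), np.float64(157.0), np.float64(113.0), np.float64(213.0)) flat (array([144., 184.]), np.float64(106.0), np.float64(99.0), np.float64(204.0))
0.102 rim (array([154., 226.]), np.float64(148.0), np.float64(111.0), np.float64(211.0)) flat (array([142., 174.]), np.float64(96.0), np.float64(97.0), np.float64(202.0))
0.107 rim (array([153., 221.]), np.float64(143.0), np.float64(110.0), np.float64(211.0)) flat (array([140., 169.]), np.float64(90.0), np.float64(95.0), np.float64(201.0))
0.112 rim (array([152., 216.]), np.float64(139.0), np.float64(108.0), np.float64(210.0)) flat (array([139., 164.]), np.float64(85.0), np.float64(94.0), np.float64(200.0))
0.117 rim (array([151., 212.]), np.float64(134.0), np.float64(107.0), np.float64(209.0)) flat (array([138., 159.]), np.float64(80.0), np.float64(93.0), np.float64(199.0))
0.122 rim (array([150., 207.]), np.float64(129.0), np.float64(106.0), np.float64(208.0)) flat (array([137., 153.]), np.float64(75.0), np.float64(91.0), np.float64(198.0))
canister bottom at block top (array([167., 298.]), np.float64(202.0), np.float64(116.0), np.float64(234.0))
```

Request:
step_arm(linear=[[0,0,0],[0,0,0.5],[0,0,0.8],[0,0,0.8],[0,0,0.8],[0,0,0.8]], delta_rot=[[0,0,0.12],[0,0,0.12],[0,0,0.12],[0,0,0.12],[0,0,0.12],[0,0,0.12]], grip=[24,24,24,24,24,24])

```text
time_s: 17.05
tcp_pos: [0.5617, -0.1923, 0.1652]
ee_rot: [[-0.158, -0.987, -0.001], [-0.987, 0.158, 0.0], [-0.0, 0.001, -1.0]]
wrist_force: [0.1, 0.8, -0.0]
gripper_width: 0.276
gripper_force: 0.7
```

Run:
```python
from h import *
look()
```

```text
t 17.05 tcp [ 0.5617 -0.1923  0.1652] x [-0.158 -0.987 -0.   ] y [-0.987  0.158  0.001] z [-0.001  0.    -1.   ] j [ -3.3  21.7  -8.8  -0.  -59.6  -5.8] w 24.0 gf 0.7 F [ 0.1  0.8 -0. ] M [ 0.12 -0.04  0.04]
cap 0.57 top row [177] cols above 225 [226 332]
pred flat-top front row at rim z: [(128, np.float64(203.4)), (123, np.float64(201.2)), (112, np.float64(196.6)), (102, np.float64(193.0)), (92, np.float64(189.7))]
```

Request:
step_arm(linear=[[0,0,0.8],[0,0,0.8],[0,0,0.8],[0,0,0.8],[0,0,0.8],[0,0,0.8],[0,0,0.8],[0,0,0.8]], delta_rot=[[0,0,0.12],[0,0,0.12],[0,0,0.12],[0,0,0.12],[0,0,0.12],[0,0,0.12],[0,0,0.12],[0,0,0.12]], grip=[24,24,24,24,24,24,24,24])

```text
time_s: 18.15
tcp_pos: [0.5619, -0.1924, 0.1591]
ee_rot: [[-0.899, -0.439, -0.001], [-0.439, 0.899, 0.0], [0.0, 0.0, -1.0]]
wrist_force: [-0.2, -0.5, -1.0]
gripper_width: 0.274
gripper_force: 0.7
```

Run:
```python
from h import *
look()
```

```text
t 18.15 tcp [ 0.5619 -0.1924  0.1591] x [-0.899 -0.439  0.   ] y [-0.439  0.899  0.   ] z [-0.001  0.    -1.   ] j [ -3.3  22.   -9.2  -0.  -58.8 -60.7] w 23.8 gf 0.7 F [-0.2 -0.5 -1. ] M [ 0.   -0.1   0.02]
cap 0.8 top row [177] cols above 225 [226 332]
pred flat-top front row at rim z: [(128, np.float64(206.1)), (123, np.float64(203.7)), (112, np.float64(198.8)), (102, np.float64(195.0)), (92, np.float64(191.5))]
```

Request:
step_arm(linear=[[0,0,0.5],[0,0,0.5],[0,0,0]], delta_rot=[[0,0,0.1],[0,0,0.1],[0,0,0]], grip=[24,24,24])

```text
time_s: 18.62
tcp_pos: [0.5619, -0.1925, 0.1585]
ee_rot: [[-0.967, -0.256, -0.0], [-0.256, 0.967, -0.0], [0.0, 0.0, -1.0]]
wrist_force: [0.2, 0.8, -0.3]
gripper_width: 0.276
gripper_force: 0.0
```

Run:
```python
from h import *
st()
```

```text
t 18.62 tcp [ 0.5619 -0.1925  0.1585] x [-0.967 -0.256  0.   ] y [-0.256  0.967  0.   ] z [-0. -0. -1.] j [ -3.3  22.   -9.3   0.  -58.7 -71.9] w 24.0 gf 0.0 F [ 0.2  0.8 -0.3] M [ 0.   -0.02  0.02]
```

Request:
step_arm(linear=[[0,0,0.5],[0,0,0],[0,0,0]], delta_rot=[[0,0,0.1],[0,0,0.1],[0,0,0]], grip=[24,24,24])

```text
time_s: 19.0
tcp_pos: [0.562, -0.1925, 0.1581]
ee_rot: [[-0.998, -0.059, -0.0], [-0.059, 0.998, -0.0], [0.0, -0.0, -1.0]]
wrist_force: [-0.4, -0.3, -0.6]
gripper_width: 0.268
gripper_force: 0.0
```

Run:
```python
from h import *
st()
```

```text
t 19.0 tcp [ 0.562  -0.1925  0.1581] x [-0.998 -0.059  0.   ] y [-0.059  0.998 -0.   ] z [-0. -0. -1.] j [ -3.3  22.1  -9.3   0.  -58.6 -83.3] w 23.3 gf 0.0 F [-0.4 -0.3 -0.6] M [ 0.   -0.09  0.03]
```

Request:
step_arm(linear=[[0,0,0],[0,0,0],[0,0,0]], delta_rot=[[0,0,0.1],[0,0,0.06],[0,0,0]], grip=[24,24,24])

```text
time_s: 19.38
tcp_pos: [0.5621, -0.1925, 0.1582]
ee_rot: [[-0.995, 0.098, -0.0], [0.098, 0.995, -0.001], [0.0, -0.001, -1.0]]
wrist_force: [0.2, -0.1, 0.1]
gripper_width: 0.28
gripper_force: 26.3
```

Run:
```python
from h import *
look()
c=capture('scene'); a=c['img'][170:330,120:280,::-1]
w=capture('wrist')['img'][150:310,200:360,::-1]
a=np.hstack([cv2.resize(x,None,fx=2.5*1.0,fy=2.5,interpolation=cv2.INTER_CUBIC) for x in(a,w)])
cv2.imwrite('pics/s5.png',a)
```

```text
t 19.38 tcp [ 0.5621 -0.1925  0.1582] x [-0.995  0.098  0.   ] y [ 0.098  0.995 -0.001] z [-0.    -0.001 -1.   ] j [ -3.3  22.   -9.3   0.  -58.6 -92.4] w 24.4 gf 26.3 F [ 0.2 -0.1  0.1] M [-0.1   0.01  0.98]
cap 0.73 top row [176] cols above 225 [227 332]
pred flat-top front row at rim z: [(128, np.float64(205.9)), (123, np.float64(203.4)), (112, np.float64(198.6)), (102, np.float64(194.7)), (92, np.float64(191.2))]
```

View pics/s5.png

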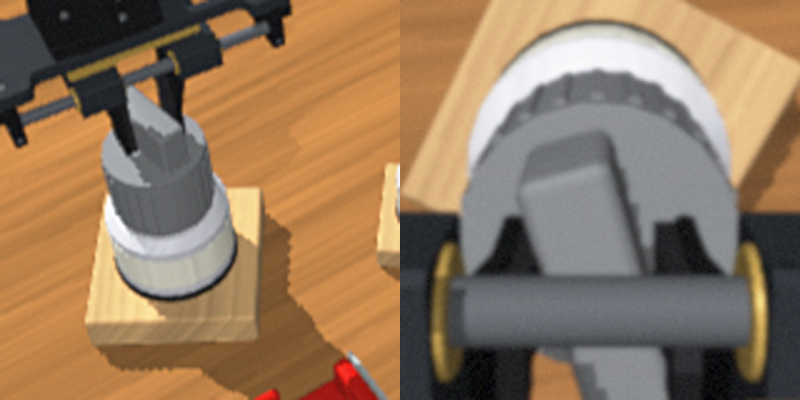

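Request:
step_arm(linear=[[0,0,0],[0,0,0],[0,0,0]], delta_rot=[[0,0,0.04],[0,0,0],[0,0,0]], grip=[24,24,24])

```text
time_s: 19.95
tcp_pos: [0.5619, -0.1925, 0.1582]
ee_rot: [[-0.99, 0.143, -0.0], [0.143, 0.99, -0.0], [0.0, -0.0, -1.0]]
wrist_force: [-1.6, 0.3, 0.3]
gripper_width: 0.284
gripper_force: 40.6
```

Run:
```python
from h import *
st()
```

```text
t 19.95 tcp [ 0.5619 -0.1925  0.1582] x [-0.99   0.143  0.   ] y [ 0.143  0.99  -0.   ] z [-0. -0. -1.] j [ -3.3  22.   -9.3   0.  -58.6 -94.9] w 24.7 gf 40.6 F [-1.6  0.3  0.3] M [-0.14  0.37  1.45]
```

Request:
step_arm(linear=[[0,0,0],[0,0,0],[0,0,0],[0,0,0],[0,0,0],[0,0,-5],[0,0,-20],[0,0,-40],[0,0,-40],[0,0,0]], delta_rot=[[0,0,-0.1],[0,0,-0.13],[0,0,0],[0,0,0],[0,0,0],[0,0,0],[0,0,0],[0,0,0],[0,0,0],[0,0,0]], grip=[24,24,40,70,80,80,80,80,80,80])

```text
time_s: 21.2
tcp_pos: [0.5639, -0.1929, 0.2677]
ee_rot: [[-0.996, -0.084, 0.009], [-0.084, 0.996, -0.002], [-0.009, -0.002, -1.0]]
wrist_force: [0.1, 0.1, -0.3]
gripper_width: 0.916
gripper_force: 0.0
```

Run:
```python
from h import *
s=st(); c=capture('scene'); a=c['img'][170:330,120:280,::-1]
cw=capture('wrist'); w=cw['img'][100:340,160:400,::-1]
print([[np.round(proj(cw,np.array([.5622,-.1926,z]),s)) for z in (.146,.18)]])
a=np.hstack([cv2.resize(x,(400,400),interpolation=cv2.INTER_CUBIC) for x in(a,w)])
cv2.imwrite('pics/s6.png',a)
```

```text
t 21.2 tcp [ 0.5639 -0.1929  0.2677] x [-0.996 -0.084 -0.009] y [-0.084  0.996 -0.002] z [ 0.009 -0.002 -1.   ] j [ -3.3  17.4   0.    0.1 -72.1 -81.9] w 79.7 gf 0.0 F [ 0.1  0.1 -0.3] M [ 0.02 -0.06 -0.01]
[[array([281., 202.]), array([281., 212.])]]
```

View pics/s6.png

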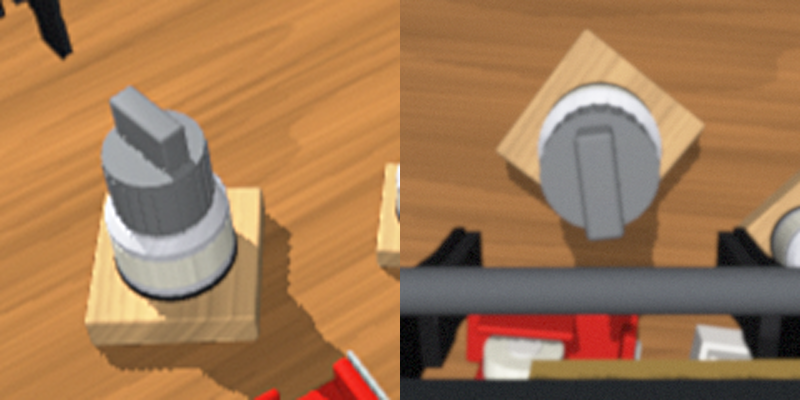

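```bash
python3 -c "from station import finish_job; print(finish_job())"
```

```text
the job is handed in; nothing more can be done
None
```

The grey cap is screwed onto the larger canister's neck to its hard stop. In the last pictures it sits level with its rim at about 92 mm, and the gripper had let go and backed clear before I handed the job in at about 21 s; no verdict came back.

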